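Clamp the knife sharpener to the kitchen bench

ROBOT

A 6-joint arm with a two-finger parallel gripper is mounted at the origin on the work surface. World frame = base frame: x ahead of the robot, y to its left, z up, the work surface at z = 0. Lengths are in m, angles in rad, forces in N, time in s.
With the tool pointing down it reaches from about 0.375 to 0.975 m from the base axis. Payload 3.8 kg.
Tool frame: the origin (TCP) lies on the centre line of the jaws, within the pads' length; the fingertips stand 22 mm ahead of it and the grasp point (between the pads) lies 3 mm ahead of it; x points along the fingers, y is the direction in which the jaws open and shut, and the axes are right-handed (so a half turn about x gives the same grasp; the last joint's range is limited). The gripper opens to 85 mm and grips with 20 to 120 N. Pads are 22 mm wide; open, the fingers measure 114 mm over their backs; the gripper's body (76 mm by 85 mm) begins 54 mm behind the grasp point. The pads swing forward as they close: fully open they stand 13 mm farther back than shut.
Start: joints at [1.256, 0.264, 1.604, -0, 1.274, -0.037], TCP at [0.185, 0.649, 0.253] pointing down, gripper open.
Joint ranges: [-2.63, 2.63], [-0.94, 2.18], [0.31, 2.57], [-1.31, 4.45], [0, 2.66], [-2.55, 2.55]. Speed limits (rad/s): [2.57, 2.57, 3.14, 3.14, 3.14, 3.14].

INTERFACE

Orientations are given as a rotation vector (axis times angle).
In Python, from workcell import monitor, eyes, finish_job gives the robot as it stands. The module is installed in compiled form; this text tells all that it offers.
- The arm moves only by the tool play_rows, never from a script. Its argument "deltas" is a list of rows, each an object of numbers: "wx", "wy", "wz": the turn, a rotation vector about the world's x, y, z in degrees; "x", "y", "z": the shift along the world's x, y, z in mm; "fingers": the closure, from -1 (fully open) to 1 (shut), so that 0 is half open. A call has 1 to 20 rows; each row is the pose to reach, as a shift and turn from the pose commanded when the call began; what a row does not reach only later rows make up. A row lasts 1/8 s, in which the tool goes at most 62.5 mm and 10.7 degrees, less where a joint would pass 70% of its speed; a pose out of reach is approached as far as the arm can. A call with a gripper value outside its range is refused whole. The fingers move at their own pace and stop on an object; "grip_force" is the grip in N (left out, the last holds). Time passes only in rows, so rows that repeat a pose let the fingers close. It gives the time, the measured TCP pose, the force and the opening at its end, in the units of the state.
- monitor.read_state(): the state, without advancing time (a new reading comes with each control period).
- eyes.read_camera(name): name is "scene" or "top"; returns a dict with "frame" (480x640x3 uint8, red, green, blue), "depth" (480x640 float32, m along the optical axis (not along the pixel's ray), 0 where there is no reading), "K" (3x3 intrinsics, pixels), "view" (4x4, takes a point from world to camera coordinates). Camera axes: x right, y down, z forward; pixel columns grow to the right and rows downward; lengths in m; the calibration is good to about 2 mm. A picture is of the moment at which its call begins.
- finish_job(): hands the job in, once; it reports no verdict.
The state is a dict: "time": time; "q": joint angles; "joint_vel": joint speeds; "joint_torque": joint torques, N m; "tool_pos": TCP position; "tcp_rot": TCP orientation; "wrist_force": force on the tool from outside, world axes, zero at the start; "torque": the same for the moment, N m; "width": opening from 0.0 (shut) to 1.0 (fully open).
Only numpy, scipy, OpenCV 4.12 (cv2) and the standard library are available. Lean on these libraries where they do the work, as an engineer would, in place of code of your own. Each camera call takes 0.05 s, during which the arm holds its last target.

TASK

Slide the long base plate of the knife sharpener under the foot of the bench clamp, nose first and squarely, until its nose is home against the clamp's post. Then tighten the clamp's screw with the wing knob, clockwise, until the indicator tab in the side of the clamp's head pops out to its first step, and stop there: a tab that has jumped out to its second step means the clamp is overloaded. Leave the sharpener clamped and let go, and do not shift the bowl or the jars.

Things in the scene. Friction and masses are not known exactly. Their poses are not given: they have to be found in the camera images.
- sharpener: Knife sharpener, loose, about 0.6 kg, flat on the bench: bare aluminium base plate 200 (x) x 60 (y) x 10 mm; near its -x end stands a black block with two slots in its top, 60 (x) x 36 (y) mm, 10 to 65 mm above the plate's underside. Origin: centre of the underside; x runs from the block to the bare nose, z up. Nose end face 100 mm along +x, block's centre 58 mm along -x.
- sharpener_block (a point): Centre of the sharpener's block, 45 mm above the plate's underside: the place to grip, across the 36 mm width (the sharpener's y).
- sharpener_nose (a point): Middle of the nose end face of the sharpener's base plate, 5 mm above its underside.
- clamp: Grey C-shaped clamp, fixed to the bench, open to its -x side. Origin: on the bench below the screw axis; x points to the post, z up. The arm over the screw is 44 mm wide, 88 to 113 mm above the bench, and ends 28 mm in front (-x) of the axis. Under it hangs the dark load head, 44 (x) x 60 (y) x 36 mm, which goes down with the screw without turning. No side guides: centre the plate on the x axis.
- foot: Round rubber pressing foot under the load head, 32 mm diameter, 8 mm thick, on the screw axis, does not turn. Sprung: it presses with about 15 N at first touch of the plate and 5 N more for each mm that the screw goes down.
- foot_face (a point): Centre of the foot's underside. At the start it is about 12.5 to 15 mm above the bench (2.5 to 5 mm above the top of the plate once that lies under it).
- knob (a joint): Angle of wing knob and screw, rad; grows as it is turned clockwise seen from above (tightening); starts between 0 and 1. One rad lowers screw, knob, head and foot by 2.4 mm. The screw stays where it is left; turning takes about 0.2 N m, up to 0.35 N m under load. With the plate in place the tab never pops out before 2.5 rad; where it does differs widely each time.
- knob_grip (a point): On the screw axis at mid-height of the black wing knob on top of the clamp: a bar 64 mm long (this frame's x) x 14 mm thick (y) x 26 mm high, its lower edge 14 mm below this point and, with knob at 0, 23 mm above the clamp's arm. Turns and goes down with the screw; z up. Grip across the 14 mm.
- tab (a joint): How far the sprung indicator tab has come out of the load head's side (clamp's +y), m: 0 held in (1 mm proud of the head); 0.012 first step, set force reached (this setting differs each time, over 20 N at the foot); 0.024 second step, overloaded, about 0.6 rad of knob after the first pop. It jumps between these and does not go back in by itself.
- tab_tip (a point): Middle of the outer end of the tab, a plain aluminium strip 16 mm wide (clamp's x) and 6 mm thick, about 45 to 52 mm above the bench at the start; it moves along the clamp's +y as the tab comes out and goes down with the head.
- bowl: Bystander: loose open steel bowl, 120 mm diameter, 60 mm high. Origin: centre of its underside.
- jar_a: Bystander: loose glass jar with a lid, 70 mm diameter, 85 mm high. Origin: centre of its underside.
- jar_b: Bystander: a second such jar.
- clamp_stop (a point): Middle of the post's upright front face, the stop for the nose: 32 mm from the clamp's origin along its +x, 5 mm above the bench. The post is 44 mm wide (y), 113 mm high.
Things that resemble listed ones, but are neither listed nor needed, are in the scene too. There is more than one size of the sharpener; the job needs the middle-sized.

How it is judged:
By the outcome, as a careful person would: the job done as asked, in the order asked, and still so for the second after the job is handed in, with the robot touching nothing.
It also fails if it takes over 72 s, if anything falls off the work surface, if the arm or the gripper's body presses on something with over 40 N, if the wrist force passes 120 N, or if a joint passes its speed limit or range.

## Working session

There is one attempt and no reset: what is moved stays moved. The work goes in short steps, Python scripts to look and compute and a tool call to move; the robot and the scene stay as the last step left them, time stands still between calls to the robot, and variables do not carry over. Pictures are saved under pics/ and viewed, and the job is handed in when it is done.

Besides the shell and the picture viewer there is one more tool, called after "Request:" by a JSON object that holds its "op" and its "data", one argument or row to a line. play_rows: Moves the arm, as the interface text tells. Its arguments: {"type":"object","properties":{"deltas":{"type":"array"},"grip_force":{"type":"number"}},"required":["deltas"]}

```bash
mkdir -p pics; cat > h.py <<'E'
import numpy as np, cv2
from workcell import monitor, eyes
def cam(n):
    d=eyes.read_camera(n); np.savez(''+n+'.npz',**d); return d
def load(n): return dict(np.load(''+n+'.npz'))
def save(d,name,crop=None,s=1):
    f=d['frame'][:,:,::-1]
    if crop: u0,v0,u1,v1=crop; f=f[v0:v1,u0:u1]
    f=cv2.resize(f,None,fx=s,fy=s,interpolation=cv2.INTER_CUBIC); cv2.imwrite('pics/'+name+'.png',f)
def ray(d,u,v):
    T=np.linalg.inv(d['view']); r=T[:3,:3]@np.linalg.inv(d['K'])@np.array([u,v,1.]); return T[:3,3],r
def onz(d,u,v,z):
    o,r=ray(d,u,v); return o+r*(z-o[2])/r[2]
def pt(d,u,v):
    o,r=ray(d,u,v); return o+r*d['depth'][int(round(v)),int(round(u))]
def proj(d,p):
    c=d['view']@np.append(p,1); q=d['K']@c[:3]; return q[:2]/q[2]
def cloud(d):
    T=np.linalg.inv(d['view']); v,u=np.mgrid[:480,:640]
    r=np.stack([u,v,np.ones_like(u)],-1)@np.linalg.inv(d['K']).T
    P=(r*d['depth'][...,None])@T[:3,:3].T+T[:3,3]; return P
E
python3 - <<'E'
from h import *
for n in('scene','top'):
    d=cam(n); save(d,n+'0'); print(n,np.linalg.inv(d['view']).round(3).tolist(),d['K'].round(1).tolist())
s=monitor.read_state();print({k:np.round(v,4).tolist() for k,v in s.items()})
E
```

```text
scene [[-0.342, 0.654, -0.675, 1.304], [0.94, 0.245, -0.239, 0.295], [0.009, -0.716, -0.698, 0.967], [0.0, 0.0, 0.0, 1.0]] [[521.2, 0.0, 319.8], [0.0, 521.2, 243.2], [0.0, 0.0, 1.0]]
top [[0.048, -0.975, 0.219, 0.248], [-0.999, -0.047, 0.007, 0.013], [0.004, -0.219, -0.976, 1.157], [0.0, 0.0, 0.0, 1.0]] [[490.7, 0.0, 319.3], [0.0, 490.7, 233.3], [0.0, 0.0, 1.0]]
{'time': 0.1, 'q': [1.2561, 0.2647, 1.6052, 0.0, 1.2737, -0.0369], 'joint_vel': [-0.0, -0.0014, -0.0027, -0.0002, -0.001, 0.0006], 'joint_torque': [0.0007, -51.6711, -36.859, 0.0, 0.0064, -0.0], 'tool_pos': [0.1849, 0.6485, 0.2521], 'tcp_rot': [0.2165, 1.5602, -0.2196], 'wrist_force': [0.0556, -0.1313, -0.6747], 'torque': [-0.0214, 0.0163, 0.0002], 'width': 1.0015}
```

View pics/scene0.png

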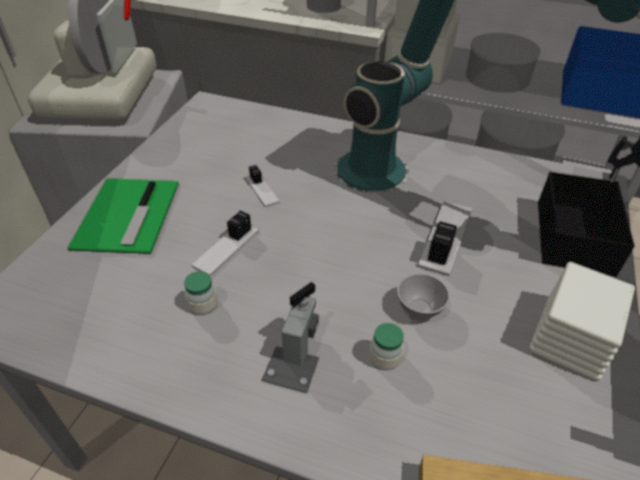

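View pics/top0.png

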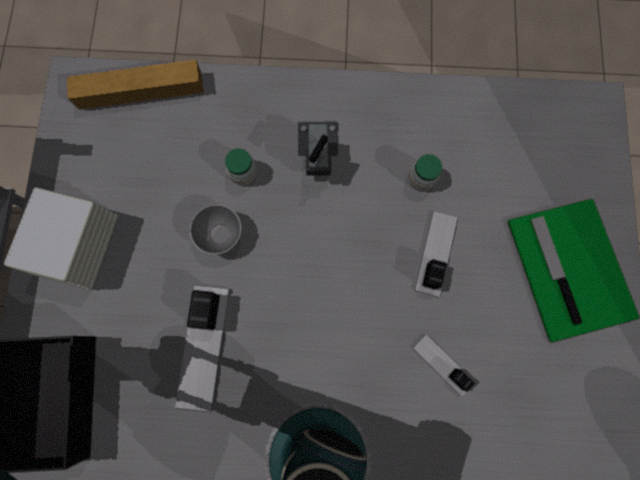

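Three sharpeners are in the top view: (437,253), (203,348) and (445,363). I'll measure their lengths and locate the clamp.

```bash
python3 - <<'E'
from h import *
d=load('top'); g=d['frame'].astype(int)
hsv=cv2.cvtColor(d['frame'],cv2.COLOR_RGB2HSV)
P=cloud(d)
for name,(u,v),(a,b,c,e) in (('A',(437,253),(405,200,470,305)),('B',(203,348),(165,280,240,420)),('C',(445,363),(405,325,485,400))):
    z=P[b:e,a:c,2]; m=(z>0.005)
    n,l,st,ce=cv2.connectedComponentsWithStats(m.astype(np.uint8))
    k=1+np.argmax(st[1:,4]); m=l==k
    q=P[b:e,a:c][m]; xy=(q[:,:2]*1000).astype(np.float32)
    r=cv2.minAreaRect(xy); print(name,'rect',r,'maxz',q[:,2].max(), 'plate z',np.median(q[q[:,2]<0.03][:,2]))
    bl=q[q[:,2]>0.6*q[:,2].max()]; print(' block top rect',cv2.minAreaRect((bl[:,:2]*1000).astype(np.float32)),len(bl))
save(d,'A',(400,195,480,305),5); save(d,'clamp_t',(275,95,365,195),6)
s=load('scene'); save(s,'clamp_s',(250,270,350,400),5)
E
```

```text
A rect ((376.44537353515625, -184.20152282714844), (142.34263610839844, 448.5699157714844), 50.6767692565918) maxz 1.1568339902324218 plate z 0.00953671190990324
 block top rect ((248.0431365966797, 12.983508110046387), (0.0, 0.0), 0.0) 10
B rect ((221.35032653808594, 165.58908081054688), (301.154541015625, 274.4472351074219), 86.31939697265625) maxz 1.1568339902324218 plate z 0.012672748002922507
 block top rect ((248.0431365966797, 12.983508110046387), (0.0, 0.0), 0.0) 16
C rect ((244.11276245117188, -174.31724548339844), (360.8144836425781, 100.99959564208984), 73.15980529785156) maxz 1.1568339902324218 plate z 0.007408205674560131
 block top rect ((248.0431365966797, 12.983508110046387), (0.0, 0.0), 0.0) 5
```

View pics/A.png

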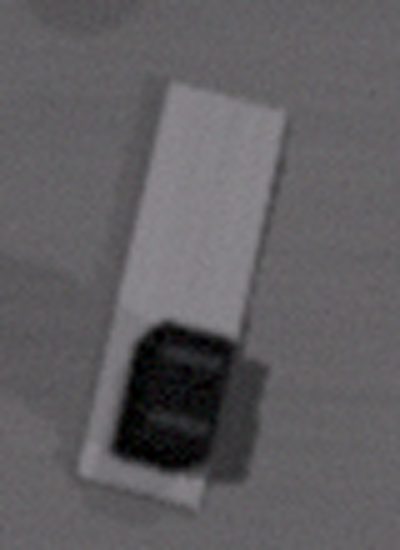

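View pics/clamp_t.png

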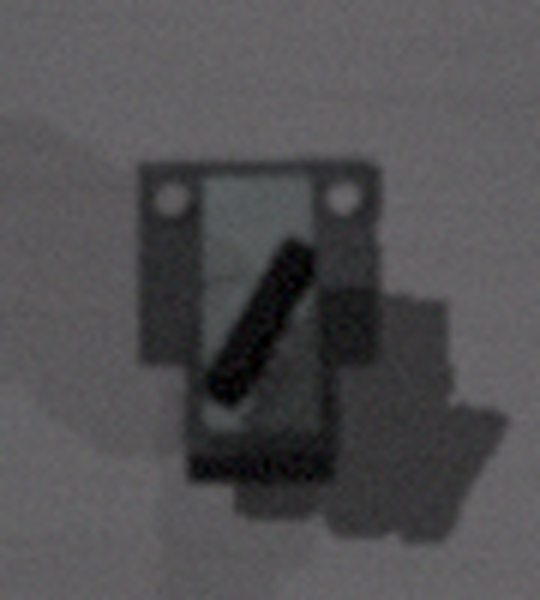

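View pics/clamp_s.png

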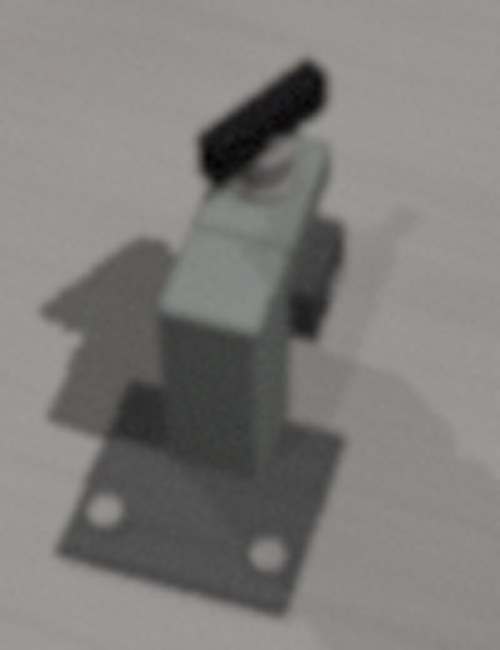

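```bash
python3 - <<'E'
from h import *
d=load('top'); P=cloud(d); ok=d['depth']>0
for name,(a,b,c,e) in (('A',(405,200,470,305)),('B',(165,280,240,420)),('C',(405,325,485,400))):
    p=P[b:e,a:c]; m=(p[...,2]>0.005)&ok[b:e,a:c]&(p[...,2]<0.2)
    n,l,st,ce=cv2.connectedComponentsWithStats(m.astype(np.uint8))
    k=1+np.argmax(st[1:,4]); q=p[l==k]
    print(name,'rect',cv2.minAreaRect((q[:,:2]*1000).astype(np.float32)),np.percentile(q[:,2],99))
    # bright plate pixels on plane: 
# refined A: bright mask on z=.01 plane corners
# corners from enlarged crop (scale 5, offset 400,195)
for n,(u,v) in dict(noseL=(172,85),noseR=(285,112),tailL=(82,475),tailR=(198,508)).items():
    print(n,onz(d,400+u/5-.4,195+v/5-.4,.010).round(4))
# clamp
p=P[95:195,275:365]; m=ok[95:195,275:365]
for lo,hi in((.105,.122),(.13,.20),(.003,.03)):
    mm=m&(p[...,2]>lo)&(p[...,2]<hi); q=p[mm]; print(lo,len(q),cv2.minAreaRect((q[:,:2]*1000).astype(np.float32)),np.median(q[:,2]))
s=load('scene'); P=cloud(s)
p=P[270:400,250:350]; m=s['depth'][270:400,250:350]>0
for lo,hi in((.107,.118),(.125,.20),(.003,.02)):
    mm=m&(p[...,2]>lo)&(p[...,2]<hi); q=p[mm]; print('s',lo,len(q),cv2.minAreaRect((q[:,:2]*1000).astype(np.float32)),np.median(q[:,2]),q[:,2].max())
E
```

```text
A rect ((471.1859436035156, -259.7464599609375), (63.459022521972656, 200.84088134765625), 78.04574584960938) 0.06733212864930935
B rect ((228.37826538085938, 273.24444580078125), (85.20956420898438, 274.77801513671875), 86.70941925048828) 0.09134070729358396
C rect ((212.74095153808594, -276.59381103515625), (153.06793212890625, 45.51655960083008), 48.15085983276367) 0.051680015273769524
noseL [ 0.5723 -0.2539  0.01  ]
noseR [ 0.5615 -0.3084  0.01  ]
tailL [ 0.3813 -0.2112  0.01  ]
tailR [ 0.3685 -0.2653  0.01  ]
0.105 563 ((687.9065551757812, 32.10047149658203), (107.30563354492188, 43.035675048828125), 2.986004590988159) 0.11256116812537154
0.13 262 ((662.8766479492188, 30.89629364013672), (24.732467651367188, 64.26121520996094), 52.6949462890625) 0.15867997411987955
0.003 1162 ((737.720458984375, 32.34008026123047), (266.5044250488281, 225.98040771484375), 2.907907247543335) 0.004756502560725573
s 0.107 696 ((689.5775756835938, 33.636619567871094), (106.92163848876953, 44.2618293762207), 3.5423123836517334) 0.11121683272771049 0.1177515608630112
s 0.125 390 ((666.0255737304688, 34.405059814453125), (20.111026763916016, 64.53641510009766), 63.943092346191406) 0.15306220848185997 0.1618814898886991
s 0.003 1297 ((647.1817016601562, 18.649337768554688), (353.0138854980469, 225.99411010742188), 25.493467330932617) 0.0051183483107024585 0.019824039469836907
```

A is 200 x 60 mm, B is 275 x 85 and C is 153 x 45, so A at top (437,253) is the middle-sized one. The crop shows a bare nose at the far end and the black block near the robot. The clamp opens towards the robot. In the top view its knob is at (318,149). In the scene view the head's +y side is at about (315,325).

```bash
cat >> h.py <<'E'
from scipy.spatial.transform import Rotation as R
def toolyaw():
    s=monitor.read_state(); M=R.from_rotvec(s['tcp_rot']).as_matrix(); y=M[:,1]
    return s,np.degrees(np.arctan2(y[1],y[0])),M[:,0]
E
python3 - <<'E'
from h import *
s,a,x=toolyaw(); print('tool y yaw',a,x.round(4),s['q'])
d=load('top');P=cloud(d);ok=d['depth']>0
for n,(a,b,c,e),z in (('jarR',(405,145,450,200),.08),('jarL',(215,140,265,195),.08),('bowl',(180,195,250,265),.04)):
    p=P[b:e,a:c]; q=p[ok[b:e,a:c]&(p[...,2]>z)]; print(n,cv2.minEnclosingCircle((q[:,:2]*1000).astype(np.float32)),q[:,2].max())
# plate/block of A: block-top
p=P[200:305,405:470]; q=p[ok[200:305,405:470]&(p[...,2]>.057)&(p[...,2]<.2)]; print('blk',cv2.minAreaRect((q[:,:2]*1000).astype(np.float32)))
# clamp arm side edges
p=P[95:195,275:365]; q=p[(ok[95:195,275:365])&(p[...,2]>.106)&(p[...,2]<.12)]
yaw=np.radians(3.1);R2=np.array([[np.cos(yaw),np.sin(yaw)],[-np.sin(yaw),np.cos(yaw)]])
c=q[:,:2]@R2.T
L=[];
bins=np.arange(c[:,0].min()+.003,c[:,0].max()-.003,.0035)
for b in bins:
    w=c[(abs(c[:,0]-b)<.00175)]
    if len(w): L.append((b,w[:,1].min(),w[:,1].max()))
L=np.array(L);print('edge slopes deg',np.degrees([np.polyfit(L[:,0],L[:,i],1)[0] for i in(1,2)]),np.median(L[:,1:],0), c[:,0].min(),c[:,0].max())
E
```

```text
tool y yaw 74.08303239050174 [-7.0e-04 -1.9e-03 -1.0e+00] [ 1.25610167e+00  2.64689723e-01  1.60522974e+00  3.69021102e-05
  1.27369540e+00 -3.69018887e-02]
jarR ((659.06201171875, -224.5686798095703), 31.404254913330078) 0.09030563580655082
jarL ((652.151123046875, 216.94900512695312), 31.558927536010742) 0.09045795790189937
bowl ((492.9621887207031, 260.29864501953125), 60.02070617675781) 0.0651626407919288
blk ((414.87628173828125, -246.3203582763672), (36.13842010498047, 60.84356689453125), 77.26846313476562)
edge slopes deg [2.74514356 4.03483802] [-0.02462892  0.01629097] 0.6350168112789597 0.7423268491723066
```

```bash
python3 - <<'E'
from h import *
d=load('top');s=load('scene')
def a(p,q): 
    v=q-p; return np.degrees(np.arctan2(v[1],v[0])).round(2),np.linalg.norm(v).round(4)
T=lambda u,v,z:onz(d,275+u/6-.4,95+v/6-.4,z)
S=lambda u,v,z:onz(s,250+u/5-.4,270+v/5-.4,z)
print('base back T',a(T(380,165,.005),T(140,162,.005)),'left side',a(T(140,362,.005),T(140,162,.005)),a(T(378,365,.005),T(380,165,.005)))
print('base S back',a(S(55,550,.005),S(285,612,.005)),'side',a(S(345,437,.005),S(285,612,.005)))
print('post top back edge S',a(S(162,310,.113),S(255,335,.113)),S(162,310,.113),S(255,335,.113))
print('post top back T',T(203,172,.113),T(313,175,.113))
P=cloud(d); z=d['depth']
m=(P[...,2]>.106)&(P[...,2]<.12)&(z>0); m[:95]=0;m[195:]=0;m[:,:275]=0;m[:,365:]=0
v,u=np.nonzero(m)
for r in range(v.min(),v.max()+1): 
    w=u[v==r]; print(r,w.min(),w.max(),end='; ')
b=(P[...,2]>.002)
E
```

```text
base back T (np.float64(92.07), np.float64(0.1014)) left side (np.float64(3.29), np.float64(0.0898)) (np.float64(1.73), np.float64(0.0898))
base S back (np.float64(93.74), np.float64(0.1003)) side (np.float64(3.79), np.float64(0.0874))
post top back edge S (np.float64(92.47), np.float64(0.0393)) [0.74203115 0.01920152 0.113     ] [0.74033869 0.05844611 0.113     ]
post top back T [0.73925436 0.05754314 0.113     ] [0.74010419 0.01545497 0.113     ]
124 310 326; 125 309 326; 126 309 327; 127 309 327; 128 309 327; 129 309 327; 130 309 327; 131 309 327; 132 309 327; 133 309 327; 134 309 327; 135 309 327; 136 309 321; 137 309 320; 138 309 319; 139 309 319; 140 309 318; 141 309 318; 142 309 327; 143 309 327; 144 309 327; 145 309 327; 146 309 327; 147 309 327; 148 309 327; 149 309 327; 150 309 327; 151 309 327; 152 309 327; 153 309 327; 154 309 327; 155 309 327; 156 309 327; 157 323 327; 158 321 327; 159 317 327; 160 317 327; 161 309 327; 162 309 327; 163 309 328; 164 309 328; 165 309 328; 166 309 327; 167 309 327; 168 312 312;
```

Request:
{"op": "play_rows", "data": {
  "deltas": [
    {"x":40,"y":-45},
    {"x":80,"y":-90},
    {"x":120,"y":-140},
    {"x":160,"y":-190},
    {"x":200,"y":-240},
    {"x":235,"y":-290},
    {"x":260,"y":-345},
    {"x":270,"y":-405},
    {"x":275,"y":-465,"wz":1},
    {"x":275,"y":-525,"wz":2},
    {"x":270,"y":-585,"z":-10,"wz":3},
    {"x":265,"y":-645,"z":-30,"wz":3.5},
    {"x":255,"y":-705,"z":-50,"wz":3.5},
    {"x":245,"y":-765,"z":-70,"wz":3.5},
    {"x":235,"y":-825,"z":-85,"wz":3.5},
    {"x":230,"y":-870,"z":-95,"wz":3.5},
    {"x":230,"y":-895.5,"z":-102,"wz":3.5},
    {"x":230,"y":-895.5,"z":-102,"wz":3.5},
    {"x":230,"y":-895.5,"z":-102,"wz":3.5}
  ],
  "grip_force": 60
}}

```text
schema error: expected keys wx, wy, wz, x, y, z, fingers
```

```bash
python3 - <<'E'
from h import *
s,a,x=toolyaw(); print(s['time'],s['tool_pos'],a,x.round(4),s['q'].round(3) if hasattr(s['q'],'round') else s['q'])
E
```

```text
0.1 [0.18491116 0.6485457  0.25208261] 74.08303239050174 [-7.0e-04 -1.9e-03 -1.0e+00] [ 1.256  0.265  1.605  0.     1.274 -0.037]
```

All keys are needed in each row.

Request:
{"op": "play_rows", "data": {
  "deltas": [
    {"wx":0,"wy":0,"wz":0,"x":40,"y":-45,"z":0,"fingers":-1},
    {"wx":0,"wy":0,"wz":0,"x":80,"y":-90,"z":0,"fingers":-1},
    {"wx":0,"wy":0,"wz":0,"x":120,"y":-140,"z":0,"fingers":-1},
    {"wx":0,"wy":0,"wz":0,"x":160,"y":-190,"z":0,"fingers":-1},
    {"wx":0,"wy":0,"wz":0,"x":200,"y":-240,"z":0,"fingers":-1},
    {"wx":0,"wy":0,"wz":0,"x":235,"y":-290,"z":0,"fingers":-1},
    {"wx":0,"wy":0,"wz":0,"x":260,"y":-345,"z":0,"fingers":-1},
    {"wx":0,"wy":0,"wz":0,"x":270,"y":-405,"z":0,"fingers":-1},
    {"wx":0,"wy":0,"wz":1,"x":275,"y":-465,"z":0,"fingers":-1},
    {"wx":0,"wy":0,"wz":2,"x":275,"y":-525,"z":0,"fingers":-1},
    {"wx":0,"wy":0,"wz":3,"x":270,"y":-585,"z":-10,"fingers":-1},
    {"wx":0,"wy":0,"wz":3.5,"x":265,"y":-645,"z":-30,"fingers":-1},
    {"wx":0,"wy":0,"wz":3.5,"x":255,"y":-705,"z":-50,"fingers":-1},
    {"wx":0,"wy":0,"wz":3.5,"x":245,"y":-765,"z":-70,"fingers":-1},
    {"wx":0,"wy":0,"wz":3.5,"x":235,"y":-825,"z":-85,"fingers":-1},
    {"wx":0,"wy":0,"wz":3.5,"x":230,"y":-870,"z":-95,"fingers":-1},
    {"wx":0,"wy":0,"wz":3.5,"x":230,"y":-895.5,"z":-102,"fingers":-1},
    {"wx":0,"wy":0,"wz":3.5,"x":230,"y":-895.5,"z":-102,"fingers":-1},
    {"wx":0,"wy":0,"wz":3.5,"x":230,"y":-895.5,"z":-102,"fingers":-1}
  ],
  "grip_force": 60
}}

```text
time: 2.48
tool_pos: [0.4148, -0.2457, 0.1511]
tcp_rot: [0.171, 1.565, -0.17]
wrist_force: [0.1, -0.1, -0.6]
width: 0.998
```

```bash
python3 - <<'E'
from h import *
s,a,x=toolyaw(); print(s['time'],s['tool_pos'],a,x.round(4),np.round(s['q'],3))
E
```

```text
2.475 [ 0.41484428 -0.24568102  0.15105677] 77.57082383350183 [-7.e-04  9.e-04 -1.e+00] [-0.587 -0.012  2.112  0.     1.043 -1.941]
```

Request:
{"op": "play_rows", "data": {
  "deltas": [
    {"wx":0,"wy":0,"wz":0,"x":0,"y":-1,"z":-40,"fingers":-1},
    {"wx":0,"wy":0,"wz":0,"x":0,"y":-1,"z":-75,"fingers":-1},
    {"wx":0,"wy":0,"wz":0,"x":0,"y":-1,"z":-100,"fingers":-1},
    {"wx":0,"wy":0,"wz":0,"x":0,"y":-1,"z":-101,"fingers":-1}
  ]
}}

```text
time: 2.98
tool_pos: [0.4137, -0.245, 0.0487]
tcp_rot: [0.171, 1.568, -0.167]
wrist_force: [-1.2, -0.1, 0.8]
width: 1.002
```

```bash
python3 - <<'E'
from h import *
d=cam('top'); save(d,'t1',(360,180,520,300),5); d=cam('scene'); save(d,'s1',(180,180,330,290),5)
E
```

```text
(no output)
```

View pics/s1.png

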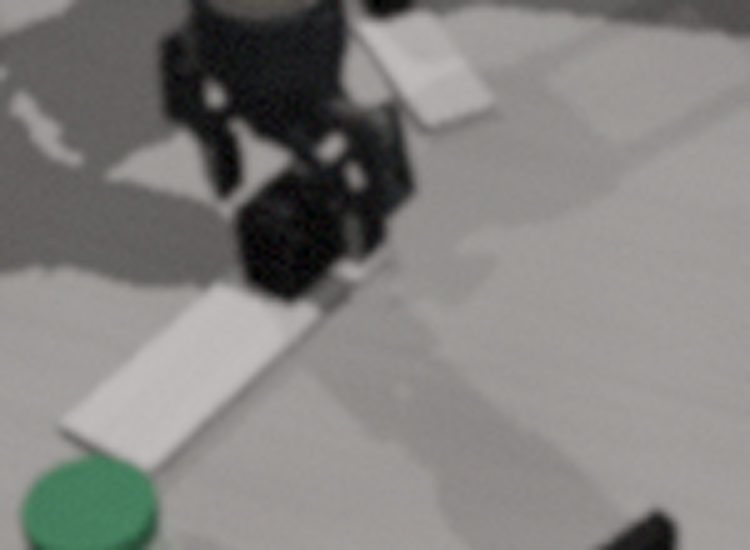

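View pics/t1.png

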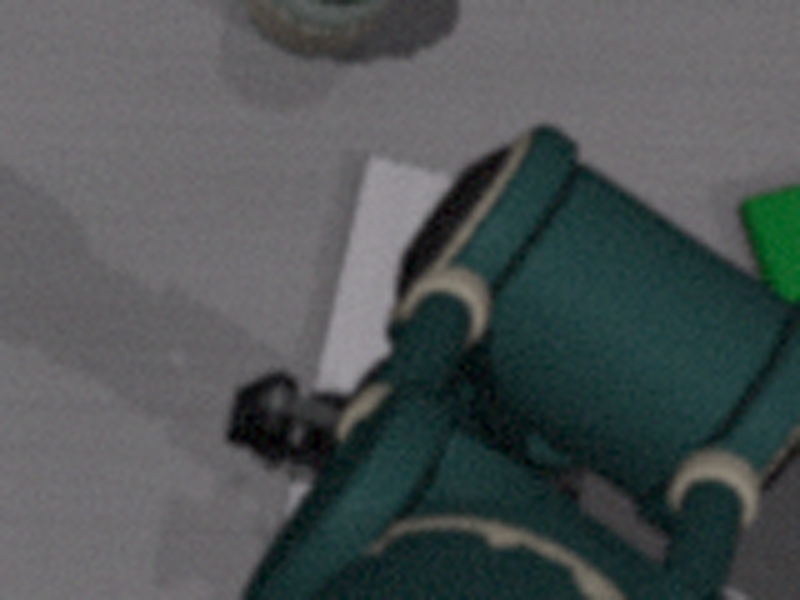

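In scene crop s1 the fingers straddle the block at about (290,235). Nothing is touching. Closing the gripper.

Request:
{"op": "play_rows", "data": {
  "deltas": [
    {"wx":0,"wy":0,"wz":0,"x":0,"y":-1,"z":0,"fingers":1},
    {"wx":0,"wy":0,"wz":0,"x":0,"y":-1,"z":0,"fingers":1},
    {"wx":0,"wy":0,"wz":0,"x":0,"y":-1,"z":0,"fingers":1},
    {"wx":0,"wy":0,"wz":0,"x":0,"y":-1,"z":0,"fingers":1},
    {"wx":0,"wy":0,"wz":0,"x":0,"y":-1,"z":0,"fingers":1},
    {"wx":0,"wy":0,"wz":0,"x":0,"y":-1,"z":0,"fingers":1}
  ],
  "grip_force": 60
}}

```text
time: 3.82
tool_pos: [0.4159, -0.2487, 0.0513]
tcp_rot: [0.17, 1.563, -0.171]
wrist_force: [-0.4, 1.6, 6.5]
width: 0.412
```

```bash
python3 - <<'E'
from h import *
s,a,x=toolyaw(); print(s['time'],s['tool_pos'],a,x.round(4),np.round(s['q'],3),s['width'],s['wrist_force'])
E
```

```text
3.825 [ 0.4158509  -0.24867003  0.05133913] 77.56403513067106 [ 1.4e-03 -4.0e-04 -1.0e+00] [-5.910e-01  1.290e-01  2.181e+00  1.000e-03  8.300e-01 -1.945e+00] 0.41216641699323603 [-0.4294968   1.64454051  6.48052983]
```

Gripped: the opening is 35 mm. Now a small lift, then carry it to in front of the clamp.

Request:
{"op": "play_rows", "data": {
  "deltas": [
    {"wx":0,"wy":0,"wz":0,"x":0,"y":0,"z":6,"fingers":1},
    {"wx":0,"wy":0,"wz":0,"x":-5,"y":0,"z":12,"fingers":1},
    {"wx":0,"wy":0,"wz":2,"x":-10,"y":15,"z":12,"fingers":1},
    {"wx":0,"wy":0,"wz":4,"x":-10,"y":45,"z":12,"fingers":1},
    {"wx":0,"wy":0,"wz":6,"x":-5,"y":80,"z":12,"fingers":1},
    {"wx":0,"wy":0,"wz":8,"x":0,"y":115,"z":12,"fingers":1},
    {"wx":0,"wy":0,"wz":10,"x":5,"y":150,"z":12,"fingers":1},
    {"wx":0,"wy":0,"wz":12,"x":10,"y":185,"z":12,"fingers":1},
    {"wx":0,"wy":0,"wz":14,"x":13,"y":220,"z":12,"fingers":1},
    {"wx":0,"wy":0,"wz":15.4,"x":15,"y":250,"z":12,"fingers":1},
    {"wx":0,"wy":0,"wz":15.4,"x":15,"y":265,"z":12,"fingers":1},
    {"wx":0,"wy":0,"wz":15.4,"x":15,"y":268,"z":12,"fingers":1},
    {"wx":0,"wy":0,"wz":15.4,"x":15,"y":268,"z":6,"fingers":1},
    {"wx":0,"wy":0,"wz":15.4,"x":15,"y":268,"z":1,"fingers":1},
    {"wx":0,"wy":0,"wz":15.4,"x":15,"y":268,"z":0,"fingers":1}
  ]
}}

```text
time: 5.7
tool_pos: [0.43, 0.0189, 0.0513]
tcp_rot: [-0.04, 1.572, 0.04]
wrist_force: [-10.0, 0.8, 17.8]
width: 0.409
```

```bash
python3 - <<'E'
from h import *
s,a,x=toolyaw(); print(s['time'],s['tool_pos'],a,x.round(4),np.round(s['q'],3),s['width'],s['wrist_force'])
d=cam('top'); save(d,'t2',(250,100,400,300),3.9); d=cam('scene'); save(d,'s2',(210,190,370,370),3.3)
E
```

```text
5.7 [0.43004278 0.01889814 0.05133901] 92.91694447849873 [-1.6e-03 -1.0e-04 -1.0e+00] [-0.014  0.032  2.287 -0.     0.824 -1.636] 0.40884124854457327 [-9.98064828  0.84573965 17.77708238]
```

View pics/t2.png

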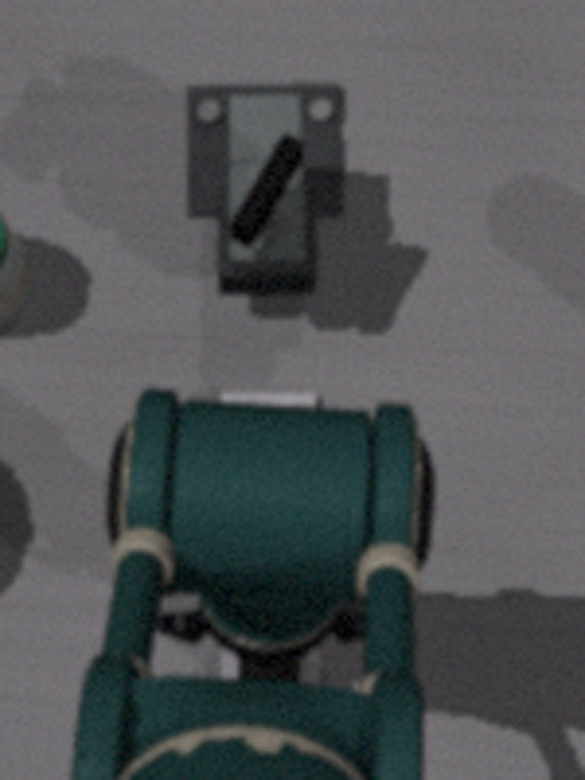

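View pics/s2.png

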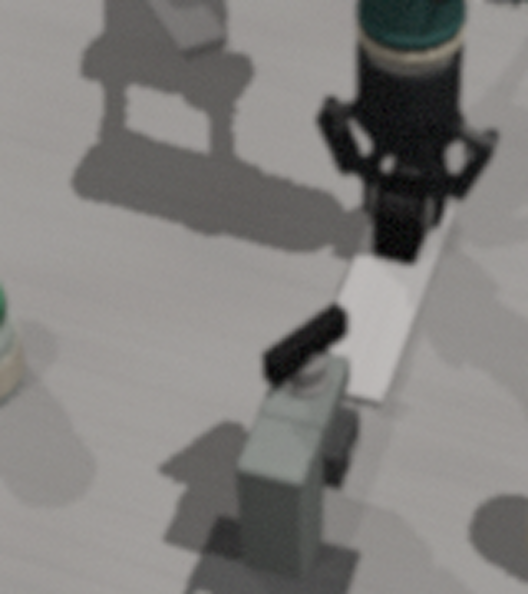

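```bash
python3 - <<'E'
from h import *
d=load('top');s=load('scene');P=cloud(d);ok=d['depth']>0
T=lambda u,v,z:onz(d,250+(u+.5)/3.9-.5,100+(v+.5)/3.9-.5,z)
S=lambda u,v,z:onz(s,210+(u+.5)/3.3-.5,190+(v+.5)/3.3-.5,z)
print('T nose',T(221,392,.01),T(320,394,.01))
print('S nose right corner',S(378,403,.01),'edge',S(440,247,.01), 'left edge far',S(362,257,.01))
# columns of bright plate rows, head rows subpixel
g=cv2.cvtColor(d['frame'],cv2.COLOR_RGB2GRAY).astype(int)
for r in (201,202): print(r,g[r,302:338])
for r in (168,170,172,174): print(r,g[r,300:336], P[r,318,2].round(3))
# head front face depth
for r in range(160,178,2): print(r,P[r,318].round(4))
E
```

```text
T nose [0.58601439 0.05651404 0.01      ] [ 0.58773799 -0.00520593  0.01      ]
S nose right corner [0.58851961 0.05556605 0.01      ] edge [0.42999619 0.04934554 0.01      ] left edge far [ 0.46074576 -0.00299026  0.01      ]
201 [ 92  91  89  90 112 137 142 141 141 139 142 137 139 140 141 145 143 141
 142 145 142 145 147 143 142 141 146 139 132 107 102 111 115 113 110 111]
202 [ 74  75  76  77  97 125 131 132 128 130 134 134 129 134 141 139 138 142
 143 147 150 153 152 151 148 149 149 151 130  90  83 109 109 110 112 112]
168 [94 90 88 88 88 72 56 52 50 43 40 37 39 35 35 37 42 39 37 33 32 33 34 37
 41 31 36 30 37 37 36 50 57 57 63 62] 0.103
170 [99 92 91 88 89 82 43 42 44 40 35 41 36 25 20 33 19 25 27 32 26 16 29 21
 24 20 26 26 24 30 32 51 60 62 63 62] 0.067
172 [107 106 101  97 101  87  47  21  16  15  22  13  15  21  20  22   9  19
  19  18  18   8  22  15  18  22  18   4  21  18  26  54  58  60  61  57] 0.06
174 [105 105 101  99  98  87  57  33  26  25  32  27  27  25  26  21  22  25
  17  20  15  26  23  30  19  25  21  20  27  27  39  54  60  62  63  61] 0.041
160 [0.6502 0.0312 0.1151]
162 [0.6468 0.0311 0.1117]
164 [0.642  0.0308 0.1118]
166 [0.6373 0.0306 0.1115]
168 [0.6356 0.0305 0.1033]
170 [0.6439 0.0309 0.0672]
172 [0.6414 0.0308 0.0604]
174 [0.6431 0.0308 0.0415]
176 [ 0.6531  0.0313 -0.0015]
```

```bash
python3 - <<'E'
from h import *
d=load('top')
for r,z in((172,.06),(174,.0415)):
    l,rr=onz(d,305.7,r,z),onz(d,330.6,r,z); print('head',l.round(4),rr.round(4),((l+rr)/2).round(4))
l,rr=onz(d,306.1,201,.01),onz(d,330.6,201,.01); n=(l+rr)/2; print('nose',n.round(4),abs(l-rr)[1])
l,rr=onz(d,308.5,150,.113),onz(d,327.5,150,.113); c=(l+rr)/2;print('arm',c.round(4))
l,rr=onz(d,308.5,126,.113),onz(d,327,126,.113); print('arm back',((l+rr)/2).round(4))
yaw=np.radians(3.); ax=np.array([.664,.0315+0]); 
E
```

```text
head [0.6401 0.0597 0.06  ] [0.643  0.0011 0.06  ] [0.6416 0.0304 0.06  ]
head [0.6417 0.0602 0.0415] [0.6446 0.0007 0.0415] [0.6432 0.0305 0.0415]
nose [0.5853 0.0271 0.01  ] 0.0594918439133634
arm [0.675  0.0324 0.113 ]
arm back [0.7336 0.0359 0.113 ]
```

Request:
{"op": "play_rows", "data": {
  "deltas": [
    {"wx":0,"wy":0,"wz":0.1,"x":5,"y":0.3,"z":1,"fingers":1},
    {"wx":0,"wy":0,"wz":0.2,"x":17,"y":1,"z":1,"fingers":1},
    {"wx":0,"wy":0,"wz":0.2,"x":30,"y":1.7,"z":1,"fingers":1},
    {"wx":0,"wy":0,"wz":0.2,"x":40,"y":2.3,"z":1,"fingers":1},
    {"wx":0,"wy":0,"wz":0.2,"x":45,"y":2.6,"z":1,"fingers":1},
    {"wx":0,"wy":0,"wz":0.2,"x":45,"y":2.6,"z":1,"fingers":1}
  ]
}}

```text
time: 6.55
tool_pos: [0.476, 0.0219, 0.0514]
tcp_rot: [-0.044, 1.569, 0.043]
wrist_force: [-0.6, -1.1, -0.9]
width: 0.415
```

```bash
python3 - <<'E'
from h import *
s,a,x=toolyaw(); print(s['time'],s['tool_pos'],a,x.round(4),s['width'],s['wrist_force'])
d=cam('top'); save(d,'t3',(270,110,370,230),5); d=cam('scene'); save(d,'s3',(240,230,360,370),4.2)
E
```

```text
6.55 [0.47600984 0.02194391 0.05136204] 93.1680440304791 [ 1.e-03 -2.e-04 -1.e+00] 0.4146085482514887 [-0.58753526 -1.08954583 -0.85967866]
```

View pics/t3.png

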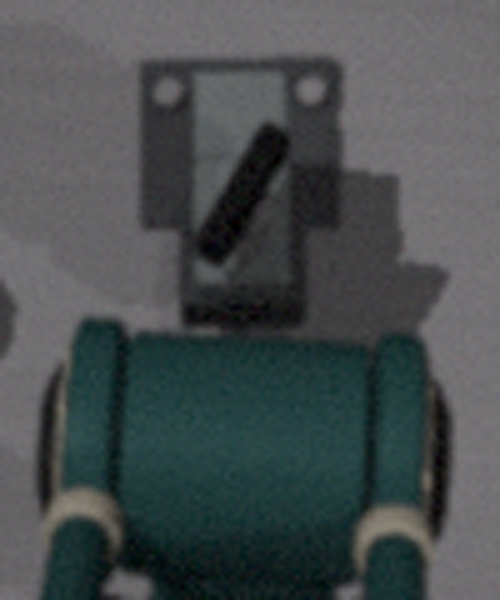

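View pics/s3.png

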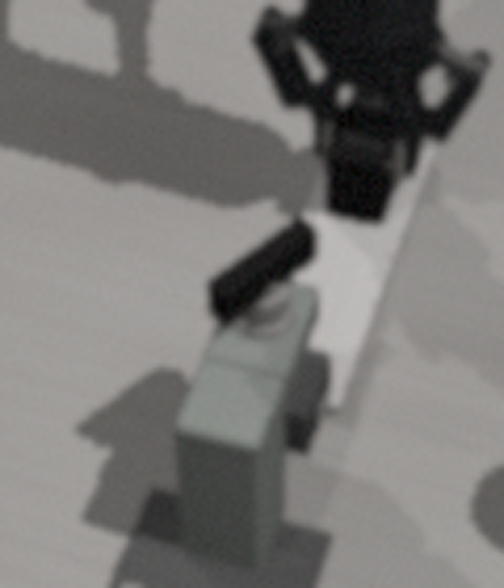

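```bash
python3 - <<'E'
from h import *
d=load('top');P=cloud(d)
for r in range(174,232,5): print(r,P[r,318].round(3),P[r,292].round(3))
s=load('scene');P=cloud(s)
for v in range(150,300,8): print('s',v,P[v,325].round(3))
E
```

```text
174 [0.642 0.031 0.044] [0.514 0.067 0.399]
179 [0.505 0.025 0.407] [0.501 0.066 0.412]
184 [0.494 0.024 0.415] [0.492 0.065 0.416]
189 [0.486 0.024 0.415] [0.482 0.064 0.42 ]
194 [0.477 0.023 0.418] [0.475 0.064 0.417]
199 [0.469 0.023 0.416] [0.467 0.064 0.418]
204 [0.462 0.022 0.411] [0.46  0.063 0.412]
209 [0.455 0.022 0.41 ] [0.453 0.063 0.408]
214 [0.447 0.022 0.406] [0.442 0.062 0.418]
219 [0.442 0.021 0.396] [0.436 0.062 0.413]
224 [0.437 0.021 0.384] [0.436 0.064 0.378]
229 [0.439 0.021 0.339] [0.484 0.079 0.131]
s 150 [0.508 0.022 0.396]
s 158 [0.512 0.024 0.382]
s 166 [0.516 0.025 0.365]
s 174 [0.505 0.022 0.338]
s 182 [0.514 0.025 0.325]
s 190 [0.511 0.025 0.303]
s 198 [0.511 0.025 0.282]
s 206 [0.509 0.025 0.258]
s 214 [0.511 0.026 0.237]
s 222 [0.515 0.028 0.219]
s 230 [0.515 0.028 0.195]
s 238 [0.512 0.028 0.169]
s 246 [0.488 0.02  0.119]
s 254 [0.464 0.012 0.067]
s 262 [0.488 0.021 0.065]
s 270 [0.505 0.027 0.057]
s 278 [0.505 0.028 0.029]
s 286 [0.512 0.03  0.008]
s 294 [0.535 0.038 0.007]
```

Request:
{"op": "play_rows", "data": {
  "deltas": [
    {"wx":0,"wy":0,"wz":0,"x":8,"y":0.4,"z":0,"fingers":1},
    {"wx":0,"wy":0,"wz":0,"x":20,"y":1.1,"z":0,"fingers":1},
    {"wx":0,"wy":0,"wz":0,"x":32,"y":1.8,"z":0,"fingers":1},
    {"wx":0,"wy":0,"wz":0,"x":44,"y":2.5,"z":0,"fingers":1},
    {"wx":0,"wy":0,"wz":0,"x":53,"y":3,"z":0,"fingers":1},
    {"wx":0,"wy":0,"wz":0,"x":55,"y":3.1,"z":0,"fingers":1},
    {"wx":0,"wy":0,"wz":0,"x":55,"y":3.1,"z":0,"fingers":1}
  ]
}}

```text
time: 7.52
tool_pos: [0.5301, 0.0254, 0.0514]
tcp_rot: [-0.044, 1.57, 0.044]
wrist_force: [-3.1, 0.4, 2.6]
width: 0.415
```

Request:
{"op": "play_rows", "data": {
  "deltas": [
    {"wx":0,"wy":0,"wz":0,"x":2,"y":0.1,"z":0,"fingers":1},
    {"wx":0,"wy":0,"wz":0,"x":4,"y":0.2,"z":0,"fingers":1},
    {"wx":0,"wy":0,"wz":0,"x":5,"y":0.3,"z":0,"fingers":1},
    {"wx":0,"wy":0,"wz":0,"x":6,"y":0.3,"z":0,"fingers":1}
  ]
}}

```text
time: 8.02
tool_pos: [0.5346, 0.0256, 0.0514]
tcp_rot: [-0.044, 1.573, 0.044]
wrist_force: [-8.4, -0.0, 7.6]
width: 0.413
```

Request:
{"op": "play_rows", "data": {
  "deltas": [
    {"wx":0,"wy":0,"wz":0,"x":1,"y":0.1,"z":0,"fingers":1},
    {"wx":0,"wy":0,"wz":0,"x":2,"y":0.1,"z":0,"fingers":1}
  ]
}}

```text
time: 8.28
tool_pos: [0.5366, 0.0257, 0.0514]
tcp_rot: [-0.044, 1.573, 0.044]
wrist_force: [-7.4, -0.6, 6.8]
width: 0.412
```

```bash
python3 - <<'E'
from h import *
s,a,x=toolyaw(); print(s['time'],s['tool_pos'],a,x.round(4),s['width'],s['wrist_force'],s['torque'])
d=cam('scene'); save(d,'s4',(240,230,360,370),4.2)
E
```

```text
8.275 [0.53661818 0.02572764 0.05135442] 93.18684321685268 [-0.0026 -0.     -1.    ] 0.41190538625119283 [-7.42341044 -0.55620644  6.84823965] [-0.01176269  0.7973102  -0.05281579]
```

View pics/s4.png

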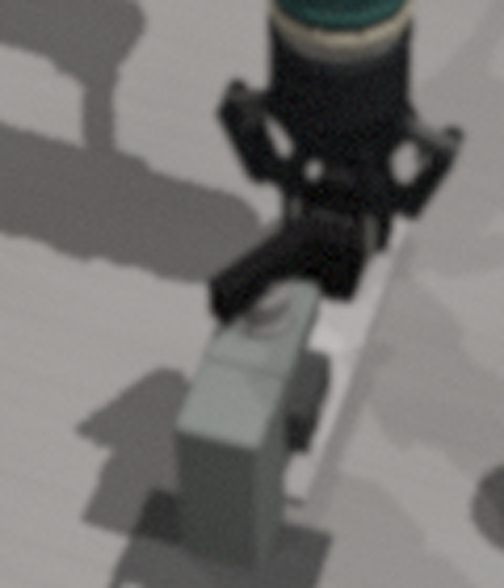

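The nose corner shows at crop s4 (305,505), beside the post. The steady -7 N is sliding friction, so I'll keep creeping until it rises.

Request:
{"op": "play_rows", "data": {
  "deltas": [
    {"wx":0,"wy":0,"wz":0,"x":1,"y":0.1,"z":0.3,"fingers":1},
    {"wx":0,"wy":0,"wz":0,"x":2,"y":0.1,"z":0.5,"fingers":1}
  ]
}}

```text
time: 8.57
tool_pos: [0.5387, 0.0258, 0.0514]
tcp_rot: [-0.044, 1.573, 0.044]
wrist_force: [-7.4, -0.3, 4.3]
width: 0.414
```

```bash
python3 - <<'E'
from h import *
d=load('scene'); S=lambda u,v,z:onz(d,240+(u+.5)/4.2-.5,230+(v+.5)/4.2-.5,z)
print('nose corner',S(305,503,.01),'edge',S(395,255,.01))
E
```

```text
nose corner [0.69485293 0.06591901 0.01      ] edge [0.51919083 0.05501819 0.01      ]
```

Request:
{"op": "play_rows", "data": {
  "deltas": [
    {"wx":0,"wy":0,"wz":0,"x":1,"y":0.1,"z":0,"fingers":1},
    {"wx":0,"wy":0,"wz":0,"x":1.5,"y":0.1,"z":0,"fingers":1}
  ]
}}

```text
time: 8.82
tool_pos: [0.5388, 0.0258, 0.0514]
tcp_rot: [-0.044, 1.576, 0.044]
wrist_force: [-12.5, -0.9, 9.6]
width: 0.409
```

Request:
{"op": "play_rows", "data": {
  "deltas": [
    {"wx":0,"wy":0,"wz":0,"x":1,"y":0,"z":0,"fingers":1},
    {"wx":0,"wy":0,"wz":0,"x":1.5,"y":0.1,"z":0,"fingers":1},
    {"wx":0,"wy":0,"wz":0,"x":1.5,"y":0.1,"z":0,"fingers":1}
  ]
}}

```text
time: 9.2
tool_pos: [0.5388, 0.0258, 0.0513]
tcp_rot: [-0.044, 1.579, 0.044]
wrist_force: [-14.9, -0.4, 11.9]
width: 0.409
```

```bash
python3 - <<'E'
from h import *
s,a,x=toolyaw(); print(s['time'],s['tool_pos'],a,x.round(4),s['width'],s['wrist_force'],s['torque'])
E
```

```text
9.2 [0.53882687 0.02583733 0.05134454] 93.20192405485965 [-9.e-03 -4.e-04 -1.e+00] 0.40927439700555956 [-14.85170421  -0.41007524  11.88280581] [-0.19136136  1.93372536 -0.01802455]
```

The advance stopped at TCP x = 0.5388, with force rising and no yaw moment, so the nose is home. I'll relax the push, open and lift clear.

Request:
{"op": "play_rows", "data": {
  "deltas": [
    {"wx":0,"wy":0,"wz":0,"x":-1,"y":0,"z":0,"fingers":1},
    {"wx":0,"wy":0,"wz":0,"x":-1.5,"y":0,"z":0,"fingers":1},
    {"wx":0,"wy":0,"wz":0,"x":-1.5,"y":0,"z":0,"fingers":0},
    {"wx":0,"wy":0,"wz":0,"x":-1.5,"y":0,"z":0,"fingers":-0.3},
    {"wx":0,"wy":0,"wz":0,"x":-1.5,"y":0,"z":0,"fingers":-0.3},
    {"wx":0,"wy":0,"wz":0,"x":-1.5,"y":0,"z":20,"fingers":-0.3},
    {"wx":0,"wy":0,"wz":0,"x":-5,"y":0,"z":60,"fingers":-0.3},
    {"wx":0,"wy":0,"wz":0,"x":-60,"y":0,"z":110,"fingers":-0.3},
    {"wx":0,"wy":0,"wz":0,"x":-100,"y":0,"z":160,"fingers":-0.3},
    {"wx":0,"wy":0,"wz":0,"x":-100,"y":0,"z":180,"fingers":-0.3}
  ]
}}

```text
time: 10.45
tool_pos: [0.442, 0.0261, 0.2341]
tcp_rot: [-0.044, 1.568, 0.044]
wrist_force: [0.8, 1.3, 0.1]
width: 0.653
```

```bash
python3 - <<'E'
from h import *
s,a,x=toolyaw(); print(s['time'],s['tool_pos'],a,x.round(4),s['width'],s['wrist_force'])
d=cam('top'); save(d,'t5',(270,100,370,260),3.7); d=cam('scene'); save(d,'s5',(240,230,360,370),4.2)
m=cv2.inRange(d['frame'],(0,0,0),(60,60,60))
E
```

```text
10.45 [0.44200346 0.02610135 0.23406347] 93.19347581663162 [ 0.0028  0.     -1.    ] 0.6528263687727943 [0.81119537 1.25015237 0.14619277]
```

View pics/t5.png

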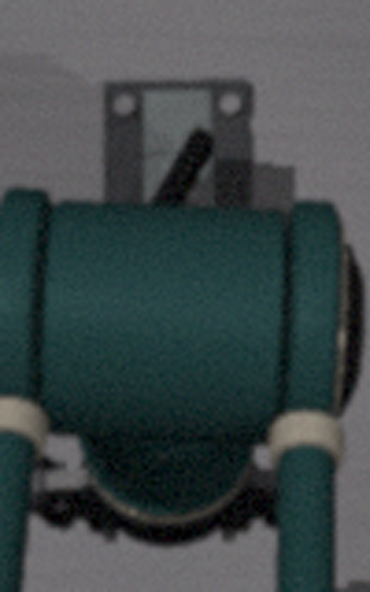

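View pics/s5.png

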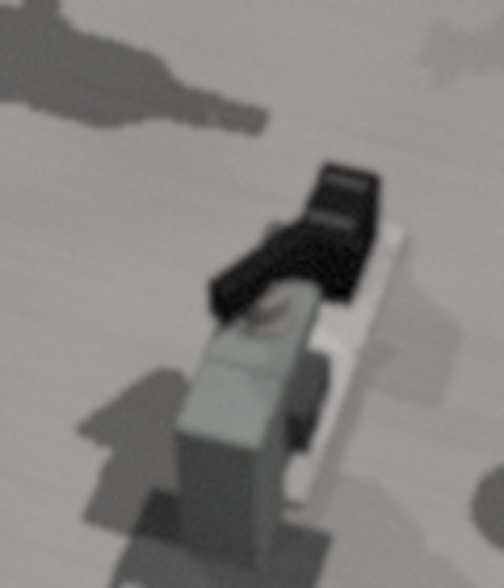

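```bash
python3 - <<'E'
from h import *
d=load('scene'); S=lambda u,v,z:onz(d,240+(u+.5)/4.2-.5,230+(v+.5)/4.2-.5,z)
a,b=S(307,500,.01),S(404,232,.01);print('plate edge',a,b,np.degrees(np.arctan2(*(a-b)[1::-1])))
yaw=np.radians(3.2);c,s=np.cos(yaw),np.sin(yaw);M=np.array([[c,-s,0],[s,c,0],[0,0,1]]);O=np.array([.664,.0317,0])
for t in(.031,.043,.055): print('tab',(M@[0,t,.048]+O).round(4),((proj(d,M@[0,t,.048]+O)-[240,230])*4.2).round())
print('exp nose corner',(proj(d,M@[.032,.03,.010]+O)-[240,230])*4.2,'tail corner',(proj(d,M@[-.168,.03,.010]+O)-[240,230])*4.2)
# knob: dark pixels, original top view -> need first frame
f=cv2.imread('pics/top0.png',0); sub=f[135:168,305:333]; 
n,l,st,ce=cv2.connectedComponentsWithStats((sub<28).astype(np.uint8)); 
for i in range(1,n):
    if st[i,4]>40:
        v,u=np.nonzero(l==i); t=load('top'); q=np.array([onz(t,305+x,135+y,.155)[:2]*1000 for x,y in zip(u,v)],np.float32)
        L=cv2.fitLine(q,cv2.DIST_L2,0,.01,.01).ravel(); print(st[i],cv2.minAreaRect(q),L,np.degrees(np.arctan2(L[1],L[0])),q.mean(0))
P=cloud(d);
sub=d['frame'].max(2)
m=(P[...,2]>.135)&(P[...,2]<.17)&(P[...,0]>.6)&(P[...,0]<.73)&(d['depth']>0)&(sub<60); q=P[m]
top=q[q[:,2]>.157]; L=cv2.fitLine((q[:,:2]*1000).astype(np.float32),cv2.DIST_L2,0,.01,.01).ravel(); print('scene',np.degrees(np.arctan2(L[1],L[0])),cv2.minAreaRect((top[:,:2]*1000).astype(np.float32)),len(top),q[:,2].max())
E
```

```text
plate edge [0.69276654 0.06624264 0.01      ] [0.50084458 0.0542424  0.01      ] 3.5778553621575906
tab [0.6623 0.0627 0.048 ] [320. 407.]
tab [0.6616 0.0746 0.048 ] [342. 413.]
tab [0.6609 0.0866 0.048 ] [364. 419.]
exp nose corner [299.31350771 499.11347845] tail corner [402.65348389 221.88799066]
[  4   0  19  28 197] ((661.3831787109375, 30.29792022705078), (16.90357780456543, 66.60848999023438), 62.8661003112793) [ 9.0418309e-01 -4.2714509e-01  6.6042834e+02  3.1649734e+01] -25.286516 [660.42816   31.649734]
scene -25.656483 ((665.677001953125, 33.08551025390625), (12.541027069091797, 62.592742919921875), 64.89836883544922) 121 0.16293520692781516
```

The plate lies flat and unmoved. Its edge reads 3.6° against the clamp's 3.2°, and it is centred within measurement. The knob bar's yaw is -25.5° and its centre is about (0.6635, 0.032). Next I'll go above the knob and down onto it.

Request:
{"op": "play_rows", "data": {
  "deltas": [
    {"wx":0,"wy":0,"wz":-6,"x":40,"y":1,"z":0,"fingers":-0.3},
    {"wx":0,"wy":0,"wz":-14,"x":90,"y":2,"z":0,"fingers":-0.3},
    {"wx":0,"wy":0,"wz":-22,"x":140,"y":4,"z":0,"fingers":-0.3},
    {"wx":0,"wy":0,"wz":-28.7,"x":190,"y":5,"z":0,"fingers":-0.3},
    {"wx":0,"wy":0,"wz":-28.7,"x":217,"y":6,"z":0,"fingers":-0.3},
    {"wx":0,"wy":0,"wz":-28.7,"x":221.5,"y":6,"z":-20,"fingers":-0.3},
    {"wx":0,"wy":0,"wz":-28.7,"x":221.5,"y":6,"z":-45,"fingers":-0.3},
    {"wx":0,"wy":0,"wz":-28.7,"x":221.5,"y":6,"z":-60,"fingers":-0.3},
    {"wx":0,"wy":0,"wz":-28.7,"x":221.5,"y":6,"z":-60,"fingers":-0.3}
  ]
}}

```text
time: 11.68
tool_pos: [0.6623, 0.032, 0.1688]
tcp_rot: [0.349, 1.548, -0.35]
wrist_force: [0.6, 0.7, 0.8]
width: 0.652
```

```bash
python3 - <<'E'
from h import *
s,a,x=toolyaw(); print(s['time'],s['tool_pos'],a,x.round(4),s['width'],s['wrist_force'],np.round(s['q'],3))
d=cam('scene'); save(d,'s6',(240,200,360,350),4)
E
```

```text
11.675 [0.66228261 0.03198954 0.16879248] 64.4840356342422 [-0.0052 -0.     -1.    ] 0.6518990250325787 [0.60263044 0.65451883 0.84625942] [ 0.011  0.306  1.711  0.     1.13  -1.115]
```

View pics/s6.png

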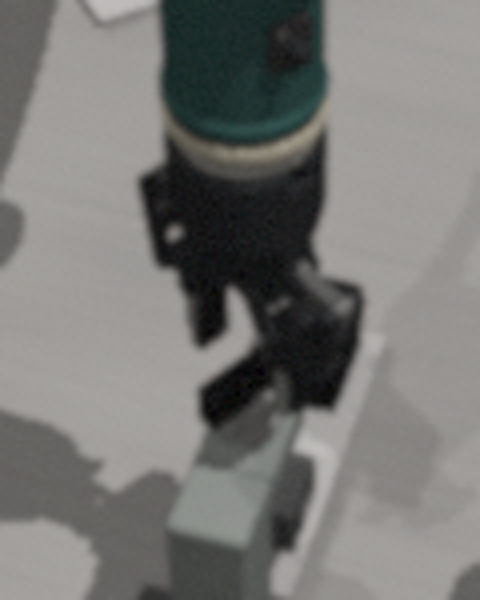

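In crop s6 the fingers straddle the bar at about (240,385). Going down and closing.

Request:
{"op": "play_rows", "data": {
  "deltas": [
    {"wx":0,"wy":0,"wz":0,"x":1,"y":0,"z":-8,"fingers":-0.3},
    {"wx":0,"wy":0,"wz":0,"x":1,"y":0,"z":-14,"fingers":-0.3},
    {"wx":0,"wy":0,"wz":0,"x":1,"y":0,"z":-14,"fingers":0.3},
    {"wx":0,"wy":0,"wz":0,"x":1,"y":0,"z":-14,"fingers":1},
    {"wx":0,"wy":0,"wz":0,"x":1,"y":0,"z":-14,"fingers":1},
    {"wx":0,"wy":0,"wz":0,"x":1,"y":0,"z":-14,"fingers":1},
    {"wx":0,"wy":0,"wz":0,"x":1,"y":0,"z":-14,"fingers":1}
  ],
  "grip_force": 50
}}

```text
time: 12.6
tool_pos: [0.6653, 0.0309, 0.1583]
tcp_rot: [0.348, 1.543, -0.351]
wrist_force: [-2.7, -4.1, 2.3]
width: 0.155
```

```bash
cat > chk.py <<'E'
from h import *
import sys
s,a,x=toolyaw(); print(round(float(s['time']),2),np.round(s['tool_pos'],4),round(a,2),x.round(4),round(float(s['width']),3),np.round(s['wrist_force'],1),np.round(s['torque'],2),np.round(s['q'][5],2))
d=cam('scene'); save(d,sys.argv[1],(280,280,350,370),6)
E
python3 chk.py s7
```

```text
12.6 [0.6653 0.0309 0.1583] 64.46 [-7.0e-04 -1.6e-03 -1.0e+00] 0.155 [-2.7 -4.1  2.3] [-0.58  0.39 -0.21] -1.11
```

View pics/s7.png

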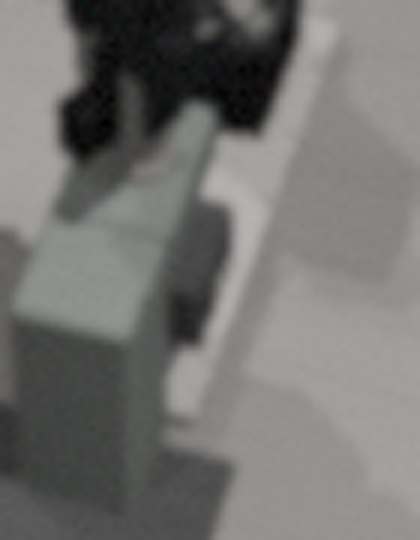

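Request:
{"op": "play_rows", "data": {
  "deltas": [
    {"wx":0,"wy":0,"wz":-8,"x":0,"y":0,"z":-0.3,"fingers":1},
    {"wx":0,"wy":0,"wz":-18,"x":0,"y":0,"z":-0.8,"fingers":1},
    {"wx":0,"wy":0,"wz":-28,"x":0,"y":0,"z":-1.2,"fingers":1},
    {"wx":0,"wy":0,"wz":-35,"x":0,"y":0,"z":-1.5,"fingers":1},
    {"wx":0,"wy":0,"wz":-35,"x":0,"y":0,"z":-1.5,"fingers":1}
  ]
}}

```text
time: 13.28
tool_pos: [0.6644, 0.0299, 0.1568]
tcp_rot: [0.82, 1.41, -0.827]
wrist_force: [-5.3, -7.0, 5.4]
width: 0.154
```

```bash
python3 chk.py s8
```

```text
13.28 [0.6644 0.0299 0.1568] 29.41 [-0.0027 -0.0031 -1.    ] 0.154 [-5.3 -7.   5.4] [-0.91  0.78 -0.18] -0.5
```

View pics/s8.png

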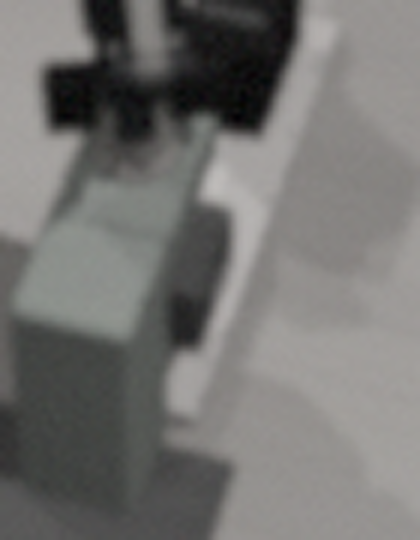

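The knob turned with the tool and the head moved. I'll go on to about 2.3 rad, trimming the lateral load.

Request:
{"op": "play_rows", "data": {
  "deltas": [
    {"wx":0,"wy":0,"wz":-9,"x":-0.5,"y":-0.5,"z":-0.4,"fingers":1},
    {"wx":0,"wy":0,"wz":-19,"x":-1,"y":-1,"z":-0.8,"fingers":1},
    {"wx":0,"wy":0,"wz":-29,"x":-1,"y":-1,"z":-1.2,"fingers":1},
    {"wx":0,"wy":0,"wz":-39,"x":-1,"y":-1,"z":-1.6,"fingers":1},
    {"wx":0,"wy":0,"wz":-49,"x":-1,"y":-1,"z":-2,"fingers":1},
    {"wx":0,"wy":0,"wz":-59,"x":-1,"y":-1,"z":-2.5,"fingers":1},
    {"wx":0,"wy":0,"wz":-68,"x":-1,"y":-1,"z":-2.9,"fingers":1},
    {"wx":0,"wy":0,"wz":-68,"x":-1,"y":-1,"z":-2.9,"fingers":1}
  ]
}}

```text
time: 14.32
tool_pos: [0.6619, 0.03, 0.154]
tcp_rot: [1.68, 0.813, -1.692]
wrist_force: [-10.8, -3.8, 7.7]
width: 0.156
```

```bash
python3 chk.py s9
```

```text
14.32 [0.6619 0.03   0.154 ] -38.59 [-0.0061 -0.0017 -1.    ] 0.156 [-10.8  -3.8   7.7] [-0.67  1.4  -0.18] 0.68
```

View pics/s9.png

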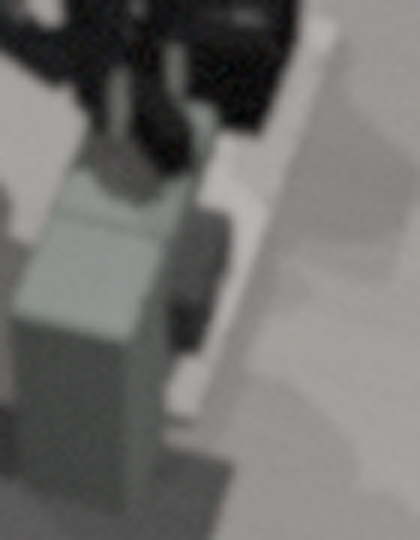

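Request:
{"op": "play_rows", "data": {
  "deltas": [
    {"wx":0,"wy":0,"wz":-8,"x":-1,"y":0,"z":-0.3,"fingers":1},
    {"wx":0,"wy":0,"wz":-16,"x":-1.5,"y":0,"z":-0.7,"fingers":1},
    {"wx":0,"wy":0,"wz":-16,"x":-1.5,"y":0,"z":-0.7,"fingers":1}
  ]
}}

```text
time: 14.75
tool_pos: [0.6612, 0.0304, 0.1533]
tcp_rot: [1.864, 0.597, -1.872]
wrist_force: [-7.3, -2.7, 6.2]
width: 0.149
```

```bash
python3 chk.py s10
```

```text
14.75 [0.6612 0.0304 0.1533] -54.58 [-0.004 -0.001 -1.   ] 0.149 [-7.3 -2.7  6.2] [-0.49  1.04 -0.17] 0.96
```

View pics/s10.png

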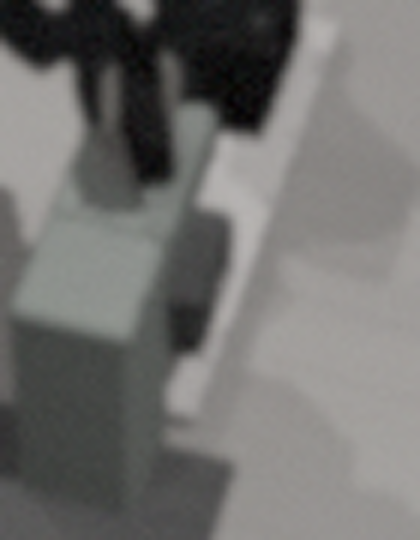

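No pop yet at about 2.58 rad. The tab should appear right of the head at about (235,255) in this crop.

Request:
{"op": "play_rows", "data": {
  "deltas": [
    {"wx":0,"wy":0,"wz":-8,"x":-0.5,"y":0,"z":-0.3,"fingers":1},
    {"wx":0,"wy":0,"wz":-15,"x":-1,"y":0,"z":-0.6,"fingers":1},
    {"wx":0,"wy":0,"wz":-15,"x":-1,"y":0,"z":-0.6,"fingers":1}
  ]
}}

```text
time: 15.18
tool_pos: [0.6608, 0.0309, 0.1527]
tcp_rot: [2.025, 0.365, -2.03]
wrist_force: [-5.1, -0.9, 5.0]
width: 0.15
```

```bash
python3 chk.py s11
```

```text
15.18 [0.6608 0.0309 0.1527] -69.57 [-2.6e-03 -3.0e-04 -1.0e+00] 0.15 [-5.1 -0.9  5. ] [-0.26  0.84 -0.14] 1.22
```

View pics/s11.png

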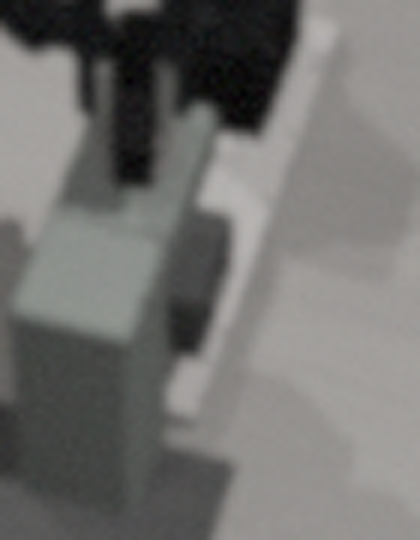

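Still in, at about 2.84 rad.

Request:
{"op": "play_rows", "data": {
  "deltas": [
    {"wx":0,"wy":0,"wz":-8,"x":-0.3,"y":0,"z":-0.3,"fingers":1},
    {"wx":0,"wy":0,"wz":-15,"x":-0.5,"y":0.3,"z":-0.6,"fingers":1},
    {"wx":0,"wy":0,"wz":-15,"x":-0.5,"y":0.3,"z":-0.6,"fingers":1}
  ]
}}

```text
time: 15.6
tool_pos: [0.6607, 0.0315, 0.1521]
tcp_rot: [2.17, 0.105, -2.174]
wrist_force: [-5.7, -1.3, 5.1]
width: 0.152
```

```bash
python3 chk.py s12
```

```text
15.6 [0.6607 0.0315 0.1521] -84.48 [-2.e-03  1.e-04 -1.e+00] 0.152 [-5.7 -1.3  5.1] [-0.18  0.83 -0.13] 1.48
```

View pics/s12.png

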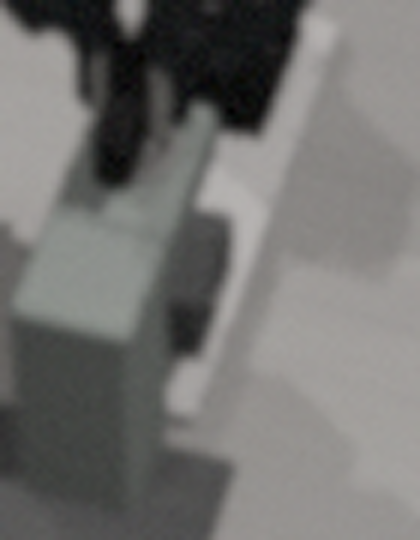

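Request:
{"op": "play_rows", "data": {
  "deltas": [
    {"wx":0,"wy":0,"wz":-8,"x":-0.3,"y":0,"z":-0.3,"fingers":1},
    {"wx":0,"wy":0,"wz":-15,"x":-0.5,"y":0,"z":-0.6,"fingers":1},
    {"wx":0,"wy":0,"wz":-15,"x":-0.5,"y":0,"z":-0.6,"fingers":1}
  ]
}}

```text
time: 16.02
tool_pos: [0.6606, 0.032, 0.1515]
tcp_rot: [-2.135, 0.174, 2.137]
wrist_force: [-5.3, 1.6, 6.2]
width: 0.152
```

```bash
python3 chk.py s13
```

```text
16.02 [0.6606 0.032  0.1515] -99.38 [-9.e-04  1.e-03 -1.e+00] 0.152 [-5.3  1.6  6.2] [ 0.16  0.8  -0.19] 1.74
```

View pics/s13.png

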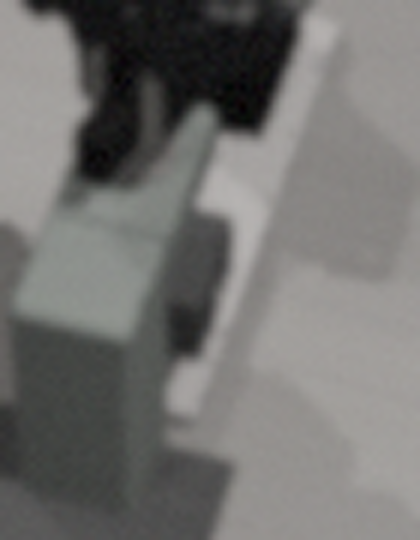

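Still in, at about 3.36 rad.

Request:
{"op": "play_rows", "data": {
  "deltas": [
    {"wx":0,"wy":0,"wz":-8,"x":0,"y":0.3,"z":-0.3,"fingers":1},
    {"wx":0,"wy":0,"wz":-15,"x":0,"y":0.5,"z":-0.6,"fingers":1},
    {"wx":0,"wy":0,"wz":-15,"x":0,"y":0.5,"z":-0.6,"fingers":1}
  ]
}}

```text
time: 16.45
tool_pos: [0.6608, 0.0326, 0.1509]
tcp_rot: [-1.985, 0.428, 1.987]
wrist_force: [-4.5, 3.0, 5.0]
width: 0.156
```

```bash
python3 chk.py s14
```

```text
16.45 [0.6608 0.0326 0.1509] -114.37 [-6.0e-04  1.2e-03 -1.0e+00] 0.156 [-4.5  3.   5. ] [ 0.22  0.77 -0.14] 2.01
```

View pics/s14.png

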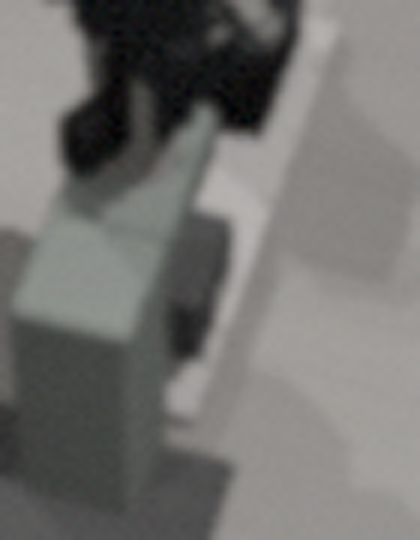

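Request:
{"op": "play_rows", "data": {
  "deltas": [
    {"wx":0,"wy":0,"wz":-8,"x":0,"y":0.3,"z":-0.3,"fingers":1},
    {"wx":0,"wy":0,"wz":-15,"x":0,"y":0.7,"z":-0.6,"fingers":1},
    {"wx":0,"wy":0,"wz":-15,"x":0,"y":0.7,"z":-0.6,"fingers":1}
  ]
}}

```text
time: 16.88
tool_pos: [0.6611, 0.0332, 0.1502]
tcp_rot: [-1.824, 0.651, 1.824]
wrist_force: [-5.1, 2.4, 5.4]
width: 0.157
```

```bash
python3 chk.py s15
```

```text
16.88 [0.6611 0.0332 0.1502] -129.31 [ 1.e-04  1.e-03 -1.e+00] 0.157 [-5.1  2.4  5.4] [ 0.35  0.69 -0.15] 2.27
```

View pics/s15.png

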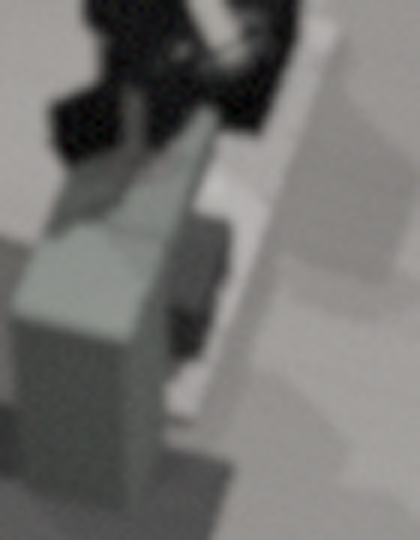

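Still in at about 3.88 rad, and joint 6 is near its limit. I'll regrip half a turn back.

Request:
{"op": "play_rows", "data": {
  "deltas": [
    {"wx":0,"wy":0,"wz":0,"x":0,"y":0,"z":0,"fingers":-0.3},
    {"wx":0,"wy":0,"wz":0,"x":0,"y":0,"z":0,"fingers":-0.3},
    {"wx":0,"wy":0,"wz":0,"x":0,"y":0,"z":20,"fingers":-0.3},
    {"wx":0,"wy":0,"wz":0,"x":0,"y":0,"z":45,"fingers":-0.3},
    {"wx":0,"wy":0,"wz":10,"x":0,"y":0,"z":45,"fingers":-0.3},
    {"wx":0,"wy":0,"wz":20,"x":0,"y":0,"z":45,"fingers":-0.3},
    {"wx":0,"wy":0,"wz":30,"x":0,"y":0,"z":45,"fingers":-0.3},
    {"wx":0,"wy":0,"wz":40,"x":0,"y":0,"z":45,"fingers":-0.3},
    {"wx":0,"wy":0,"wz":50,"x":0,"y":0,"z":45,"fingers":-0.3},
    {"wx":0,"wy":0,"wz":60,"x":0,"y":0,"z":45,"fingers":-0.3},
    {"wx":0,"wy":0,"wz":70,"x":0,"y":0,"z":45,"fingers":-0.3},
    {"wx":0,"wy":0,"wz":80,"x":0,"y":0,"z":45,"fingers":-0.3},
    {"wx":0,"wy":0,"wz":90,"x":0,"y":0,"z":45,"fingers":-0.3}
  ]
}}

```text
time: 18.55
tool_pos: [0.6619, 0.0323, 0.1964]
tcp_rot: [1.694, 0.803, -1.69]
wrist_force: [0.4, 0.5, -0.5]
width: 0.651
```

Request:
{"op": "play_rows", "data": {
  "deltas": [
    {"wx":0,"wy":0,"wz":10,"x":0,"y":0,"z":0,"fingers":-0.3},
    {"wx":0,"wy":0,"wz":20,"x":0,"y":0,"z":0,"fingers":-0.3},
    {"wx":0,"wy":0,"wz":30,"x":0,"y":0,"z":0,"fingers":-0.3},
    {"wx":0,"wy":0,"wz":40,"x":0,"y":0,"z":0,"fingers":-0.3},
    {"wx":0,"wy":0,"wz":50,"x":0,"y":0,"z":0,"fingers":-0.3},
    {"wx":0,"wy":0,"wz":60,"x":0,"y":0,"z":0,"fingers":-0.3},
    {"wx":0,"wy":0,"wz":70,"x":0,"y":0,"z":0,"fingers":-0.3},
    {"wx":0,"wy":0,"wz":80,"x":0,"y":0,"z":0,"fingers":-0.3},
    {"wx":0,"wy":0,"wz":90,"x":0,"y":0,"z":0,"fingers":-0.3},
    {"wx":0,"wy":0,"wz":90,"x":0,"y":0,"z":0,"fingers":-0.3}
  ]
}}

```text
time: 19.8
tool_pos: [0.6618, 0.0324, 0.1962]
tcp_rot: [0.541, 1.5, -0.54]
wrist_force: [-0.6, 0.5, 1.1]
width: 0.65
```

```bash
python3 chk.py s16
```

```text
19.8 [0.6618 0.0324 0.1962] 50.4 [ 2.e-03 -1.e-04 -1.e+00] 0.65 [-0.6  0.5  1.1] [ 0.   -0.03  0.03] -0.87
```

View pics/s16.png

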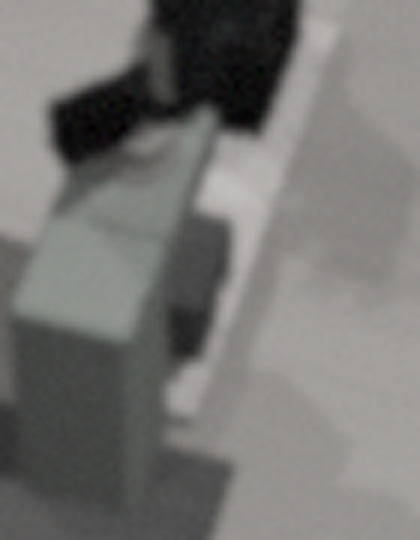

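Request:
{"op": "play_rows", "data": {
  "deltas": [
    {"wx":0,"wy":0,"wz":0,"x":1,"y":-0.5,"z":-25,"fingers":-0.3},
    {"wx":0,"wy":0,"wz":0,"x":1,"y":-0.5,"z":-44,"fingers":-0.3},
    {"wx":0,"wy":0,"wz":0,"x":1,"y":-0.5,"z":-46,"fingers":-0.3},
    {"wx":0,"wy":0,"wz":0,"x":1,"y":-0.5,"z":-46,"fingers":1},
    {"wx":0,"wy":0,"wz":0,"x":1,"y":-0.5,"z":-46,"fingers":1},
    {"wx":0,"wy":0,"wz":0,"x":1,"y":-0.5,"z":-46,"fingers":1},
    {"wx":0,"wy":0,"wz":0,"x":1,"y":-0.5,"z":-46,"fingers":1},
    {"wx":0,"wy":0,"wz":0,"x":1,"y":-0.5,"z":-46,"fingers":1}
  ]
}}

```text
time: 20.85
tool_pos: [0.6629, 0.0318, 0.1502]
tcp_rot: [0.54, 1.5, -0.539]
wrist_force: [-1.3, -2.0, 5.6]
width: 0.153
```

Request:
{"op": "play_rows", "data": {
  "deltas": [
    {"wx":0,"wy":0,"wz":-8,"x":0,"y":0,"z":-0.3,"fingers":1},
    {"wx":0,"wy":0,"wz":-15,"x":0,"y":0,"z":-0.6,"fingers":1},
    {"wx":0,"wy":0,"wz":-15,"x":0,"y":0,"z":-0.6,"fingers":1}
  ]
}}

```text
time: 21.22
tool_pos: [0.6629, 0.0319, 0.1496]
tcp_rot: [0.743, 1.438, -0.742]
wrist_force: [-1.6, -1.0, 5.9]
width: 0.153
```

```bash
python3 chk.py s17
```

```text
21.23 [0.6629 0.0319 0.1496] 35.42 [ 2.1e-03 -2.0e-04 -1.0e+00] 0.153 [-1.6 -1.   5.9] [-0.25  0.25 -0.13] -0.61
```

View pics/s17.png

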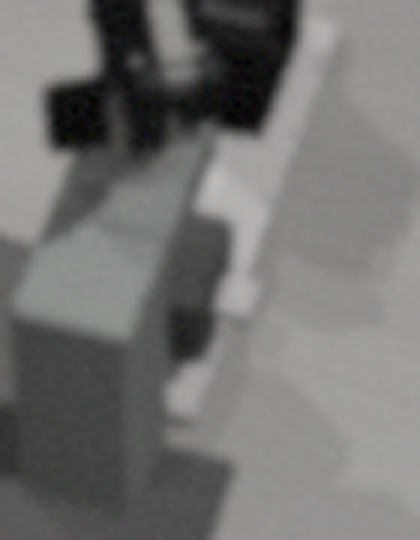

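The tab has popped: a light strip at crop (240,290), with its tip at about (258,290). The first step projects to about 250 and the second to about 280. Stop here, open and retreat.

Request:
{"op": "play_rows", "data": {
  "deltas": [
    {"wx":0,"wy":0,"wz":0,"x":0,"y":0,"z":0,"fingers":0},
    {"wx":0,"wy":0,"wz":0,"x":0,"y":0,"z":0,"fingers":-0.3},
    {"wx":0,"wy":0,"wz":0,"x":0,"y":0,"z":0,"fingers":-0.3},
    {"wx":0,"wy":0,"wz":0,"x":0,"y":0,"z":25,"fingers":-0.3},
    {"wx":0,"wy":0,"wz":0,"x":0,"y":0,"z":60,"fingers":-0.3},
    {"wx":0,"wy":0,"wz":0,"x":0,"y":0,"z":110,"fingers":-0.3},
    {"wx":0,"wy":0,"wz":0,"x":-40,"y":-40,"z":130,"fingers":-0.3},
    {"wx":0,"wy":0,"wz":0,"x":-80,"y":-80,"z":140,"fingers":-0.3},
    {"wx":0,"wy":0,"wz":0,"x":-120,"y":-120,"z":140,"fingers":-0.3},
    {"wx":0,"wy":0,"wz":0,"x":-150,"y":-170,"z":140,"fingers":-0.3},
    {"wx":0,"wy":0,"wz":0,"x":-170,"y":-225,"z":140,"fingers":-0.3},
    {"wx":0,"wy":0,"wz":0,"x":-190,"y":-280,"z":140,"fingers":-0.3},
    {"wx":0,"wy":0,"wz":0,"x":-190,"y":-280,"z":140,"fingers":-0.3}
  ]
}}

```text
time: 22.9
tool_pos: [0.4704, -0.2513, 0.2878]
tcp_rot: [0.746, 1.439, -0.747]
wrist_force: [-0.1, 0.8, -0.0]
width: 0.652
```

```bash
python3 chk.py s18; python3 - <<'E'
from h import *
s=load('scene'); save(s,'s19',(170,220,440,390),2.9)
d=cam('top'); save(d,'t19',(200,90,470,290),2.9)
P=cloud(d);ok=d['depth']>0
for n,(a,b,c,e),z in (('jarR',(405,145,450,200),.08),('jarL',(215,140,265,195),.08),('bowl',(180,195,250,265),.04)):
    p=P[b:e,a:c]; q=p[ok[b:e,a:c]&(p[...,2]>z)&(p[...,2]<.12)]; print(n,cv2.minEnclosingCircle((q[:,:2]*1000).astype(np.float32))if len(q) else 0)
Q=cloud(s)
S=lambda u,v,z:onz(s,280+(u+.5)/6-.5,280+(v+.5)/6-.5,z)
print('tab tip',S(259,287,.04))
for v in(325,327,329): print([Q[v,u].round(3).tolist() for u in (314,318,320,322,323,324)])
E
```

```text
22.9 [ 0.4704 -0.2513  0.2878] 35.16 [-7.e-04 -8.e-04 -1.e+00] 0.652 [-0.1  0.8 -0. ] [-0.07  0.01  0.07] -1.15
jarR ((659.5535888671875, -224.12823486328125), 31.684892654418945)
jarL ((652.334716796875, 217.1458740234375), 31.504180908203125)
bowl ((493.0724182128906, 259.91552734375), 60.20480728149414)
tab tip [0.65270003 0.07463885 0.04      ]
[[0.667, 0.059, 0.059], [0.642, 0.06, 0.029], [0.625, 0.059, 0.007], [0.617, 0.061, -0.002], [0.618, 0.063, -0.0], [0.615, 0.065, -0.003]]
[[0.671, 0.061, 0.058], [0.656, 0.065, 0.041], [0.657, 0.07, 0.045], [1.304, 0.295, 0.967], [0.621, 0.065, -0.003], [0.619, 0.066, -0.005]]
[[0.674, 0.062, 0.056], [0.66, 0.066, 0.04], [0.661, 0.071, 0.043], [0.658, 0.075, 0.041], [0.63, 0.068, 0.002], [0.627, 0.069, -0.001]]
```

View pics/s18.png

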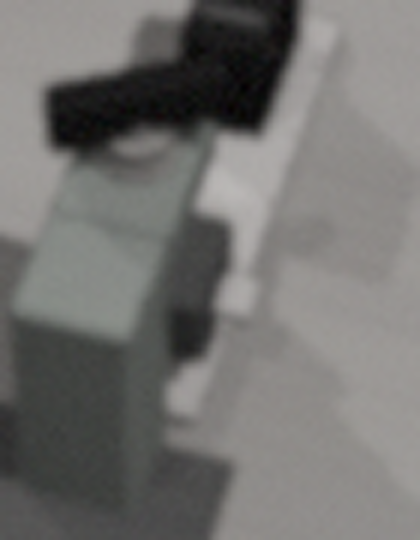

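View pics/t19.png

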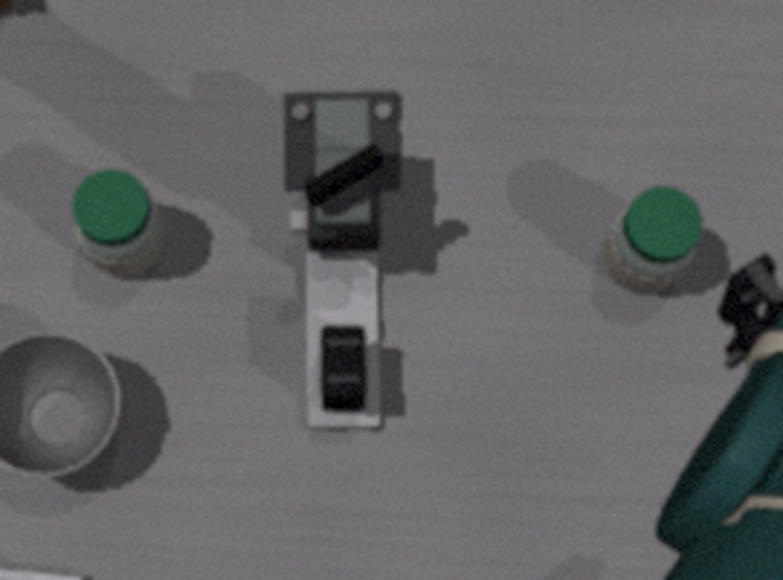

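The top view shows the tab about 12 mm out at (298,220), the plate square and centred under the head, and the arm clear. Jars and bowl are within 1 mm of where they were. Handing in.

```bash
python3 -c "
from workcell import finish_job
print(finish_job())"
```

```text
the job is handed in; nothing more can be done
None
```

The job is handed in, with the middle-sized sharpener (200 x 60 mm) clamped and the arm clear of everything at 22.9 s.

- **Placing:** I gripped the sharpener by its block, carried it just above the bench to the clamp, then slid it nose first under the foot. I stopped when its advance ended against the post, with the push force rising to about 15 N.
- **Tightening:** I turned the wing knob clockwise from about 0.5 to about 4.1 rad, estimated from the tool's turn. I regripped once and looked at the tab every 15°. I stopped at the first pop and let go.

**Last checks:**
- **Tab:** it is about 12 mm out in both camera views, which is the first step.
- **Plate:** it looks straight and centred under the head. Before clamping, its edge measured 3.6° against the clamp's 3.2°, which is within measurement error. After clamping I checked this by eye only.
- **Bowl and jars:** all are within 1 mm of their starting positions.
- **Disagreement:** the two cameras differ by about 2–3 mm in y. I took this as calibration error, since force and position agreed otherwise. No check failed.

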